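# Seat the lino block and throw the toggle clamp

## Task

Get the lino block ready for carving: with the fingertips push it along its bed until its end is fully home against the stop bar, then flip the clamp's handle over past centre so that it snaps shut and its pad holds the block down. Touch and push only: do not pinch or lift anything, leave the clamp open until the block is home, and leave the other things on the table where they are.

Things in the scene. Friction and masses are not known exactly. Their poses are not given: they have to be found in the camera images.
- bed: Plywood carving bed, 280 x 110 x 12 mm, fixed to the table; origin at the centre of its underside, x along its length from the open end to the clamp end, y across, z up. Two wooden guide rails (12 mm wide, tops at z = 22 mm, from x = -140 to +65 mm) leave a channel 69 mm wide round y = 0.
- stop_face (a point): Centre of the wooden stop bar's face that the block must meet, at x = +65, y = 0, z = 21 mm of the bed. The bar crosses the bed, is 12 mm thick and its top is at z = 30 mm.
- block_center (a point): Centre of the loose lino block (brown top with wavy lines), 95 x 65 x 20 mm, 0.1 kg, lying on the bed (z = 12 mm) in the channel, long side along the bed, 2 mm clear of each rail. It starts 25 to 70 mm short of the stop and slides easily; home, its centre is at x = +17 mm of the bed. Own x along its long side.
- block: The same lino block; origin at the centre of its underside, x along its long side.
- clamp_pivot (a point): Middle of the steel toggle clamp's pivot pin, behind the stop bar, at x = +95, z = 52 mm of the bed; the pin runs along bed y. The cheek plates beside it are 36 mm long, 30 mm apart over their outsides, and reach up to z = 60 mm.
- clamp (a joint): Lever angle of the toggle clamp (rad). 0 = open, as it starts: pressing arm up, black handle leaning away from the block (bed +x). Grows as the handle swings over the top towards the block. A spring drives it open below 0.6 (handle upright), shut above, about 5 N at the handle. Shut on the block: about 1.2; stop with nothing under the pad: 1.27.
- handle_end (a point): Centre of the handle's round end, 80 mm from the pivot pin; the black grip, 18 mm thick, covers the outer 45 mm. Open: 45 mm from the pin along bed +x, 118 mm above the table; upright: 132 mm; shut: 45 mm along bed -x, 118 mm. The 18 mm rubber pad sits on the arm, 60 mm from the pin.
- rubbing_disc: Wooden baren (rubbing disc with knob), 108 mm across, 48 mm high, near the bed's open end; loose bystander, leave it alone; origin at the centre of its underside. 
- paste: Paste pot, 58 mm across, 50 mm high, beside the bed; loose bystander, leave it alone; origin at the centre of its underside. 
- ink_tube: Ink tube, 40 x 146 x 32 mm, lying beside the bed; loose bystander, leave it alone; origin at the centre of its underside. 
- cup: Mug, 78 mm wide (116 with its handle), 101 mm high, beside the bed; loose bystander, leave it alone; origin at the centre of its underside. 
- small_block: Second, smaller lino block, 60 x 75 x 21 mm, lying on the table off the bed, not part of the job; loose bystander, leave it alone; origin at the centre of its underside. 
There are look-alikes about, which are no part of the job. Leave any turquoise look-alike of the block alone.

How it is judged:
By the outcome, as a careful person would: the job done as asked, in the order asked, and still so for the second after the job is handed in, with the robot touching nothing.
It also fails if it takes over 43 s, if anything falls off the work surface, if the arm or the gripper's body presses on something with over 40 N, if the wrist force passes 120 N, or if a joint passes its speed limit or range.

## Robot

A 6-joint arm with a two-finger parallel gripper is mounted at the origin on the work surface; the furniture and walls round the work are solid. World frame = base frame: x ahead of the robot, y to its left, z up, the work surface at z = 0. Lengths are in mm, angles in rad, forces in N, time in s.
With the tool pointing down it reaches from about 350 to 875 mm from the base axis. Payload 4.2 kg.
Tool frame: the origin (TCP) lies between the finger pads; the fingertips stand 14 mm ahead of it and the grasp point (between the pads) lies 5 mm behind it; z points along the fingers, y is the line along which they close (so a half turn about z gives the same grasp; the last joint's range is limited). The gripper opens to 85 mm and grips with 20 to 120 N. Pads are 22 mm wide; open, the fingers measure 114 mm over their backs; the gripper's body (76 mm by 85 mm) begins 54 mm behind the grasp point. The pads swing forward as they close: fully open they stand 13 mm farther back than shut.
Start: joints at [-1.057, 0.385, 0.008, 0, -1.194, -0.259], TCP at [157.549, -604.795, 245.312] pointing down, gripper open.
Joint ranges: [-3.14, 3.14], [-1.21, 2.06], [-1.07, 1.41], [-3.16, 2.05], [-2.99, -0.16], [-3.1, 3.1]. Speed limits (rad/s): [2.79, 2.79, 3.14, 3.14, 3.14, 3.14].

## Interface

Orientations are given as a unit quaternion [x, y, z, w].
In Python, from bench import * gives the robot as it stands.
- The arm moves only by the tool carry_out, never from a script. Its argument "motion" is a list of rows, each a list of 7 numbers: the turn, a rotation vector about the tool's x, y, z in rad, then the shift along the tool's x, y, z in mm, then the opening, from -1 (shut) to 1 (fully open), so that 0 is half open. A call has 1 to 5 rows; each row is the pose to reach, as a shift and turn from the pose commanded when the call began, along the tool's axes at that moment; what a row does not reach only later rows make up. A row lasts 1/8 s, in which the tool goes at most 62.5 mm and 10.7 degrees, less where a joint would pass 70% of its speed; a pose out of reach is approached as far as the arm can. A call with a gripper value outside its range is refused whole. The fingers move at their own pace and stop on an object; the grip force is fixed at half the most. Time passes only in rows, so rows that repeat a pose let the fingers close. It gives the time, the measured TCP pose, the force, the opening and the grip force at its end, in the units of the state.
- read_state(): the state, without advancing time (a new reading comes with each control period).
- get_image(name): name is "side" or "top" or "wrist"; returns a dict with "color" (400x640x3 uint8, blue, green, red), "mtx" (3x3 intrinsics, pixels), "k1" (the pictures are not rectified: a ray, as slopes to the right and down, at radius r is drawn at 1 + k1 r^2 times it, then the intrinsics apply), "position" and "orientation" of the camera in the world. Camera axes: x right, y down, z forward; pixel columns grow to the right and rows downward; lengths in mm; the calibration is good to about 2 mm. A picture is of the moment at which its call begins. There is no depth.
- job_done(): hands the job in; it is judged then, once.
The state is a dict: "clock": time; "joints": joint angles; "joint_vel": joint speeds; "joint_efforts": joint torques, N m; "position": TCP position; "ee_rot": TCP orientation; "contact_force": force on the tool from outside, world axes, zero at the start; "wrist_torque": the same for the moment, N m; "gripper_width": finger opening in mm; "grasp_force": force on a finger pad.
Only numpy, scipy, OpenCV 4.12 (cv2) and the standard library are available. Lean on these libraries where they do the work, as an engineer would, in place of code of your own. Each camera call takes 0.05 s, during which the arm holds its last target. There are 200 camera calls.

## Working session

There is one attempt and no reset: what is moved stays moved. The work goes in short steps, Python scripts to look and compute and a tool call to move; the robot and the scene stay as the last step left them, time stands still between calls to the robot, and variables do not carry over. Pictures are saved under pics/ and viewed, at most 10 in all, crops included, and the job is handed in when it is done.

Besides the shell and the picture viewer there is one more tool, called as name([rows], argument=value, ...), one row to a line, values as JSON. carry_out: Moves the arm, as the interface text tells. Its arguments: {"type":"object","properties":{"motion":{"type":"array"}},"required":["motion"]}

```bash
mkdir -p pics
cat > h.py <<'E'
from bench import *
import numpy as np, cv2, json
from scipy.spatial.transform import Rotation as R
def snap(n,f):
    d=get_image(n); cv2.imwrite(f'pics/{f}.png',d['color'])
    json.dump({k:np.asarray(d[k]).tolist() for k in('mtx','k1','position','orientation')},open(f'pics/{f}.json','w'))
def load(f): return json.load(open(f'pics/{f}.json'))
def ray(c,uv):
    K=np.array(c['mtx']); D=np.array([c['k1'],0,0,0,0.])
    p=cv2.undistortPoints(np.array([[uv]],float),K,D)[0,0]
    return R.from_quat(c['orientation']).apply([p[0],p[1],1])
def at(c,uv,z):
    r=ray(c,uv); o=np.array(c['position']); return o+r*(z-o[2])/r[2]
def proj(c,P):
    q=R.from_quat(c['orientation']).inv().apply(np.atleast_2d(P)-np.array(c['position']))
    return cv2.projectPoints(q,np.zeros(3),np.zeros(3),np.array(c['mtx']),np.array([c['k1'],0,0,0,0.]))[0][:,0]
E
python3 - <<'E'
from h import *
snap('top','top1'); snap('side','side1')
s=read_state(); print(s['clock'],s['position'],s['ee_rot'],s['gripper_width'])
for f in('top1','side1'): c=load(f); print(c['position'],c['k1'])
E
```

```text
0.1 [ 157.42512419 -604.33892091  244.34457013] [-1.26990741e-01  9.91903428e-01  9.52080169e-04 -1.88180349e-04] 85.61749560749857
[404.5632399332583, 32.840584130915616, 1482.336209454397] -0.10090402685040847
[-402.90310235614197, 209.8963617293471, 1263.270532972892] -0.15333451886877203
```

View pics/top1.png

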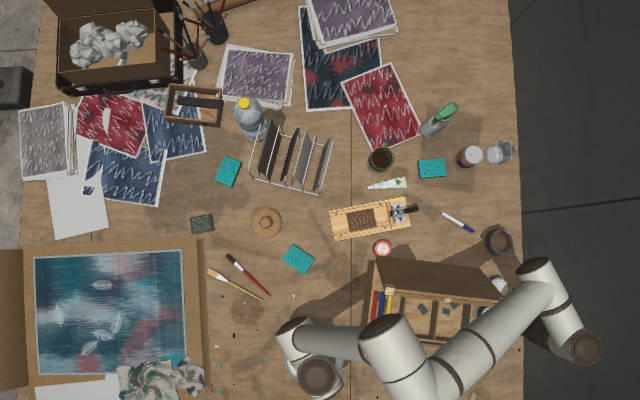

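View pics/side1.png

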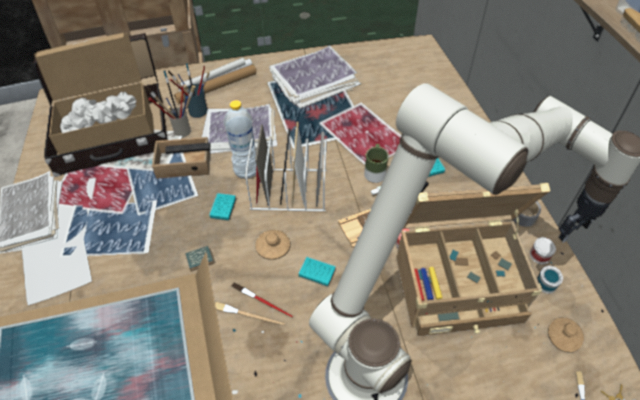

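The top view shows the bed at about (370,217), with the brown block at about (361,219) and the clamp at about (403,211). The pot is at (383,247), the tube at (388,184) and the mug at (381,159). The turquoise blocks at (298,259), (228,171) and (431,168) are look-alikes. I'll enlarge the bed to confirm.

Run:
```python
from h import *
im=cv2.imread('pics/top1.png')[170:265,310:440]
cv2.imwrite('pics/c1.png',cv2.resize(im,None,fx=6,fy=6,interpolation=cv2.INTER_CUBIC))
c=load('top1')
for n,uv,z in [('base',(318,376),0),('bed',(370,217),12)]: print(n,at(c,uv,z))
```

```text
base [-71.14880258 -12.6340897    0.        ]
bed [ 487.24812606 -192.66945649   12.        ]
```

View pics/c1.png

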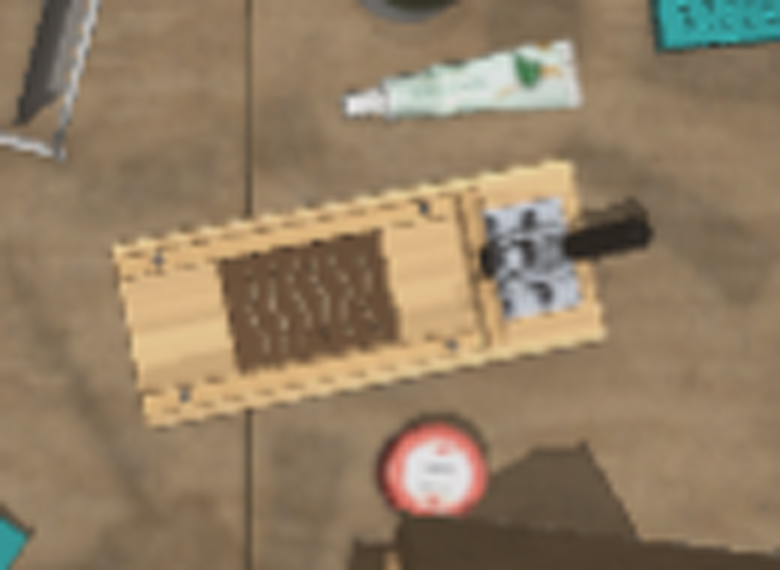

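The crop shows the brown block with wavy lines in the channel, with corners at crop (218,262), (381,235), (400,342) and (238,373). The stop bar is at about (475,270) and the black handle leans right to (645,228). This matches the description, so the brown block is the one meant.

Run:
```python
from h import *
c=load('top1')
P=lambda u,v,z: at(c,(310+(u+.5)/6-.5,170+(v+.5)/6-.5),z)[:2]
a,b,d,e=P(115,247,22),P(152,427,22),P(573,162,12),P(605,340,12)
print('len',np.linalg.norm(d-a),np.linalg.norm(e-b),np.linalg.norm(a-b),np.linalg.norm(d-e))
cen=(a+b+d+e)/4; x=(d+e-a-b); yaw=np.arctan2(x[1],x[0]); 
B=[P(*q,32) for q in((218,262),(381,235),(400,342),(238,373))]; bc=np.mean(B,0); bx=B[1]+B[2]-B[0]-B[3]
print('bed',cen,yaw,'block',bc,np.arctan2(bx[1],bx[0]),np.linalg.norm(bx)/2)
M=np.array([[np.cos(yaw),np.sin(yaw)],[-np.sin(yaw),np.cos(yaw)]])
print('block in bed',M@(bc-cen),'handle end in bed',M@(P(640,228,118)-cen), 'paste',M@(P(435,468,50)-cen),'tube',M@(P(460,85,25)-cen))
print('open-end top of box', M@(P(400,520,150)-cen),M@(P(585,445,150)-cen), 'rack',M@(P(60,150,100)-cen))
for v in (-70,-30,17,95,140): print(v,cen+M.T@[v,0])
for t in [(-73,0,32)]: pass
print(R.from_quat(read_state()['ee_rot']).as_matrix().round(3))
```

```text
len 279.29993547973044 275.0838687359888 107.19994493650593 107.52326458878959
bed [ 481.68822623 -192.57297774] -1.3771629540965125 block [ 475.15415711 -158.47771886] -1.3876129632681333 96.73783950939345
block in bed [-34.71539403   0.14884404] handle end in bed [142.32809263   4.73776237] paste [  15.6175793  -106.60510862] tube [ 79.44257423 110.16369996]
open-end top of box [ -25.80427853 -124.91790829] [  80.13410798 -104.76440041] rack [-164.45936754  107.71582487]
-70 [ 468.21843227 -123.88116854]
-30 [ 475.91545739 -163.13363094]
17 [ 484.9594619  -209.25527426]
95 [ 499.96866088 -285.79757593]
140 [ 508.62781413 -329.95659613]
[[-0.968 -0.252 -0.001]
 [-0.252  0.968  0.002]
 [ 0.     0.002 -1.   ]]
```

Run:
```python
from h import *
a,b=load('top1'),load('side1')
for t,s in [((507,275),(550,187)),((376,257),(415,222))]:
    o1,o2=np.array(a['position']),np.array(b['position']); r1,r2=ray(a,t),ray(b,s)
    k=np.linalg.lstsq(np.c_[r1,-r2],o2-o1,rcond=None)[0]; print(o1+k[0]*r1,o2+k[1]*r2)
print(at(a,(266,222),30))
```

```text
[ 302.06131807 -567.25963179  266.25229093] [ 292.43360919 -591.03856666  278.79797333]
[ 352.00795846 -189.40295207  156.41917356] [ 341.30500452 -223.30765879  162.526342  ]
[465.59957771 173.19221283  30.        ]
```

carry_out([
  [0,0,0,0,0,-60,-1],
  [0,0,0,0,0,-120,-1],
  [0,0,0,0,0,-160,-1],
  [0,0,-0.17,-40,40,-160,-1],
  [0,0,-0.34,-80,80,-160,-1],
])

```text
clock: 0.72
position: [215.2, -506.2, 404.7]
ee_rot: [-0.295, 0.956, 0.0, 0.0]
contact_force: [1.3, -0.6, -0.3]
gripper_width: -0.3
grasp_force: 0.0
```

carry_out([
  [0,0,-0.17,-54,26,0,-1],
  [0,0,-0.34,-108,53,0,-1],
  [0,0,-0.51,-162,79,0,-1],
  [0,0,-0.68,-216,106,0,-1],
  [0,0,-0.85,-270,132,0,-1],
])

```text
clock: 1.35
position: [364.8, -244.7, 405.1]
ee_rot: [-0.663, 0.748, 0.0, 0.0]
contact_force: [0.5, -0.7, -0.2]
gripper_width: -0.0
grasp_force: 0.0
```

```bash
cat >> h.py <<'E'
def go(cen,yaw,bx,by,z):
    "shift in current tool axes to bed point, and turn about tool z so tool x = bed x"
    s=read_state(); T=R.from_quat(s['ee_rot'])
    g=np.array([cen[0]+bx*np.cos(yaw)-by*np.sin(yaw),cen[1]+bx*np.sin(yaw)+by*np.cos(yaw),z])
    D=R.from_matrix(np.array([[np.cos(yaw),np.sin(yaw),0],[np.sin(yaw),-np.cos(yaw),0],[0,0,-1.]]).T)
    print(s['clock'],'turn',(T.inv()*D).as_rotvec().round(3),'shift',T.inv().apply(g-s['position']).round(1),'F',np.round(s['contact_force'],1))
CEN=(481.7,-192.6); YAW=-1.3772
E
python3 - <<'E'
from h import *
go(CEN,YAW,-115,0,300)
E
```

```text
1.35 turn [-0.     0.    -0.314] shift [-175.1  -74.3  105.2] F [ 0.5 -0.7 -0.2]
```

carry_out([
  [0,0,-0.1,-45,-20,20,-1],
  [0,0,-0.2,-90,-40,40,-1],
  [0,0,-0.314,-135,-58,70,-1],
  [0,0,-0.314,-175,-74,105,-1],
  [0,0,-0.314,-175,-74,105,-1],
])

```text
clock: 1.98
position: [459.1, -80.3, 296.9]
ee_rot: [0.771, -0.636, -0.003, 0.002]
contact_force: [0.6, -0.2, 0.6]
gripper_width: -0.0
grasp_force: 0.0
```

Run:
```python
from h import *
snap('wrist','w1'); go(CEN,YAW,-115,0,120)
```

```text
2.025 turn [ 0.004  0.    -0.003] shift [ -1.6  -1.1 178.8] F [ 0.1 -0.2  0.7]
```

View pics/w1.png

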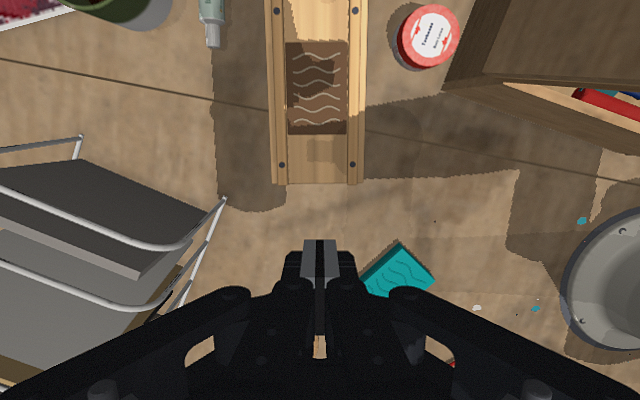

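The wrist view shows the bed's open end at (273,184)–(365,183) and the block's near edge at (286,134)–(347,134). The rack is at the left, clear of the channel.

Run:
```python
from h import *
c=load('w1'); M=np.array([[np.cos(YAW),np.sin(YAW)],[-np.sin(YAW),np.cos(YAW)]])
for uv,z in [((273,184),22),((365,183),22),((286,134),32),((347,134),32),((289,42),32),((345,41),32),((228,198),100)]:
    print(uv,(M@(at(c,uv,z)[:2]-CEN)).round(1))
```

```text
(273, 184) [-139.4   51.4]
(365, 183) [-138.6  -55.5]
(286, 134) [-81.3  33.9]
(347, 134) [-81.5 -32.7]
(289, 42) [11.9 28.4]
(345, 41) [ 12.8 -29. ]
(228, 198) [-135.2   84.6]
```

carry_out([
  [0,0,0,-1,-1,60,-1],
  [0,0,0,-1,-1,120,-1],
  [0,0,0,-1,-1,175,-1],
  [0,0,0,-1,-1,220,-1],
  [0,0,0,-1,-1,245,-1],
])

```text
clock: 2.65
position: [460.2, -82.2, 54.2]
ee_rot: [0.77, -0.638, -0.0, 0.001]
contact_force: [-0.0, 1.0, 0.2]
gripper_width: 0.2
grasp_force: 0.0
```

Run:
```python
from h import *
snap('wrist','w2'); go(CEN,YAW,-115,0,36)
```

```text
2.7 turn [ 0.006  0.    -0.008] shift [-2.3 -1.4 16. ] F [ 0.1  0.7 -1.7]
```

View pics/w2.png

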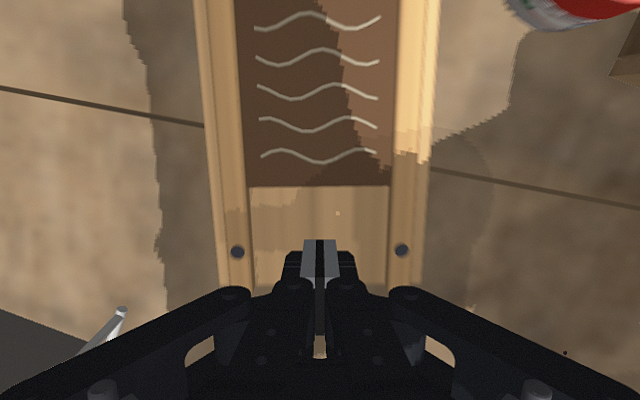

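The fingertips are centred in the channel behind the block, whose near edge is at row 186. I'll descend and push.

carry_out([
  [0,0,0,0,-1,10,-1],
  [0,0,0,0,-1,18,-1],
  [0,0,0,0,-1,18,-1],
  [0,0,0,10,-1,18,-1],
  [0,0,0,20,-1,18,-1],
])

```text
clock: 3.32
position: [466.0, -101.1, 37.9]
ee_rot: [0.77, -0.637, 0.001, -0.0]
contact_force: [0.3, -0.7, -0.4]
gripper_width: 0.1
grasp_force: 0.0
```

carry_out([
  [0,0,0,6,0,0,-1],
  [0,0,0,12,0,0,-1],
  [0,0,0,18,0,0,-1],
  [0,0,0,24,0,0,-1],
  [0,0,0,30,0,0,-1],
])

```text
clock: 3.95
position: [471.0, -130.4, 37.3]
ee_rot: [0.77, -0.638, -0.0, 0.0]
contact_force: [-0.4, 0.4, -0.4]
gripper_width: -0.2
grasp_force: 0.3
```

Run:
```python
from h import *
go(CEN,YAW,-41.5,0,36)
```

```text
3.95 turn [ 0.     0.    -0.006] shift [21.6  1.4  1.3] F [-0.4  0.4 -0.4]
```

carry_out([
  [0,0,0,4,1,0,-1],
  [0,0,0,8,1,0,-1],
  [0,0,0,12,1,0,-1],
  [0,0,0,15,1,0,-1],
  [0,0,0,18,1,0,-1],
])

```text
clock: 4.58
position: [473.4, -148.1, 37.3]
ee_rot: [0.77, -0.638, -0.0, 0.0]
contact_force: [0.4, 0.2, 0.5]
gripper_width: -0.1
grasp_force: 0.2
```

carry_out([
  [0,0,0,1,0,0,-1],
  [0,0,0,2,0,0,-1],
  [0,0,0,3,0,0,-1],
  [0,0,0,4,0,0,-1],
  [0,0,0,4,0,0,-1],
])

```text
clock: 5.2
position: [473.8, -150.5, 37.3]
ee_rot: [0.77, -0.638, -0.001, -0.0]
contact_force: [-1.8, 8.7, 1.5]
gripper_width: -0.2
grasp_force: 4.5
```

Run:
```python
from h import *
go(CEN,YAW,-41.5,0,36); snap('wrist','w3')
```

```text
5.2 turn [ 0.     0.002 -0.006] shift [1.3 0.3 1.3] F [-1.8  8.7  1.5]
```

View pics/w3.png

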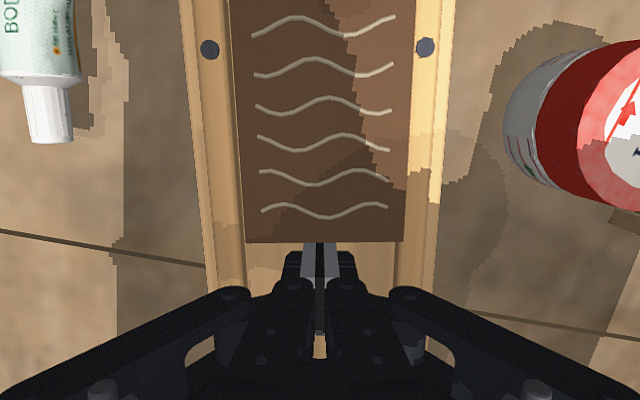

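Contact force rises to 9 N within about 1 mm of the predicted home position. I'll press a little more to confirm, then back off and look at the stop from above.

carry_out([
  [0,0,0,1,0,0,-1],
  [0,0,0,2,0,0,-1],
  [0,0,0,2,0,0,-1],
])

```text
clock: 5.62
position: [473.8, -150.7, 37.3]
ee_rot: [0.77, -0.638, -0.002, -0.001]
contact_force: [-2.1, 19.3, 5.0]
gripper_width: -0.1
grasp_force: 9.9
```

carry_out([
  [0,0,0,-10,0,0,-1],
  [0,0,0,-15,0,-50,-1],
  [0,0,0,-15,0,-110,-1],
  [0,0,0,-15,0,-170,-1],
  [0,0,0,-15,0,-220,-1],
])

```text
clock: 6.25
position: [471.6, -139.2, 260.1]
ee_rot: [0.77, -0.638, 0.001, -0.001]
contact_force: [1.3, -0.3, -0.7]
gripper_width: 0.0
grasp_force: 0.0
```

Run:
```python
from h import *
go(CEN,YAW,175,0,250); snap('wrist','w4')
```

```text
6.25 turn [-0.002 -0.001 -0.005] shift [229.3  -0.9  10.3] F [ 1.3 -0.3 -0.7]
```

View pics/w4.png

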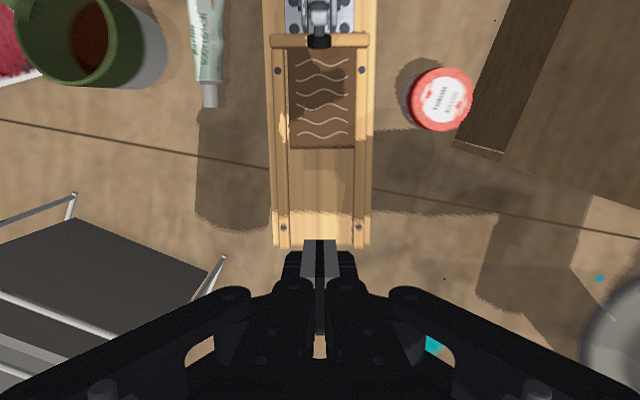

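The block's far end meets the stop bar at (320,45), so it is home. Next I'll pass over the handle and come down behind it.

carry_out([
  [0,0,0,58,0,0,-1],
  [0,0,0,116,0,0,-1],
  [0,0,0,174,0,0,-1],
  [0,0,0,232,0,0,-1],
  [0,0,0,232,0,0,-1],
])

```text
clock: 6.92
position: [514.6, -370.4, 255.0]
ee_rot: [0.769, -0.64, -0.001, 0.001]
contact_force: [1.1, 1.4, -0.6]
gripper_width: -0.4
grasp_force: 0.0
```

carry_out([
  [0,0,0,0,0,50,-1],
  [0,0,0,0,0,100,-1],
  [0,0,0,0,0,125,-1],
  [0,0,0,0,0,140,-1],
  [0,0,0,0,0,140,-1],
])

```text
clock: 7.55
position: [514.8, -366.4, 116.7]
ee_rot: [0.771, -0.637, -0.001, 0.0]
contact_force: [0.0, -0.1, 0.0]
gripper_width: -0.3
grasp_force: 0.0
```

Run:
```python
from h import *
go(CEN,YAW,150,0,119); snap('top','t2')
im=cv2.imread('pics/t2.png')[170:265,330:460]
cv2.imwrite('pics/c2.png',cv2.resize(im,None,fx=6,fy=6,interpolation=cv2.INTER_CUBIC))
```

```text
7.55 turn [ 0.001  0.001 -0.005] shift [-26.9  -0.9  -2.3] F [ 0.  -0.1  0. ]
```

View pics/c2.png

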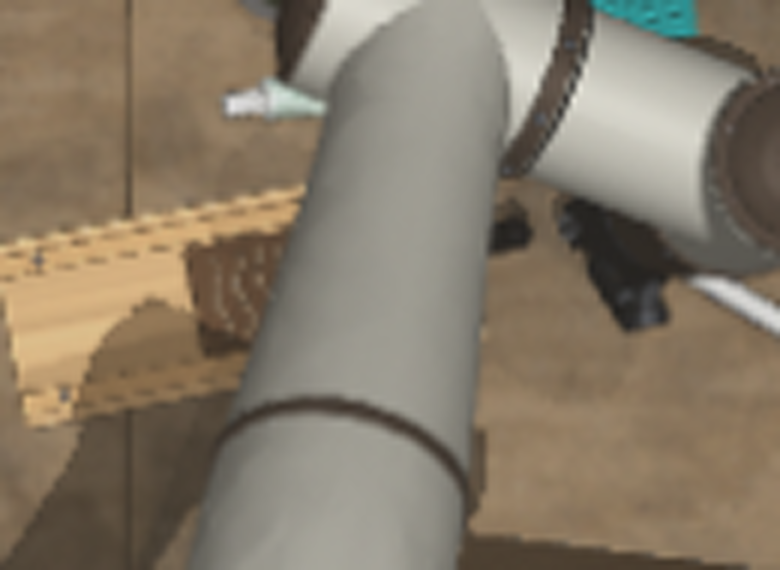

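The handle end is at crop (525,230), just ahead of the fingers, and the arm is clear. Now I'll push the handle over.

carry_out([
  [0,0,0,-9,0,0,-1],
  [0,0,0,-18,0,0,-1],
  [0,0,0,-27,0,0,-1],
  [0,0,0,-36,0,0,-1],
  [0,0,0,-44,0,0,-1],
])

```text
clock: 8.22
position: [509.0, -325.3, 120.4]
ee_rot: [0.771, -0.637, 0.004, -0.0]
contact_force: [1.4, -4.7, 3.8]
gripper_width: -0.1
grasp_force: 2.2
```

carry_out([
  [0,0,0,-8,0,0,-1],
  [0,0,0,-16,0,0,-1],
  [0,0,0,-24,0,0,-1],
  [0,0,0,-32,0,0,-1],
  [0,0,0,-38,0,0,-1],
])

```text
clock: 8.85
position: [499.0, -285.4, 116.7]
ee_rot: [0.77, -0.638, -0.001, 0.0]
contact_force: [0.1, -0.2, -0.5]
gripper_width: -0.0
grasp_force: 0.0
```

Run:
```python
from h import *
go(CEN,YAW,95,0,119)
```

```text
8.85 turn [ 0.002  0.001 -0.005] shift [ 0.6 -0.8 -2.3] F [ 0.1 -0.2 -0.5]
```

The force dropped to zero past centre, so the clamp has snapped. I'll back off, rise, and check from the open end.

carry_out([
  [0,0,0,30,0,0,-1],
  [0,0,0,45,0,-40,-1],
  [0,0,0,45,0,-90,-1],
  [0,0,0,45,0,-140,-1],
  [0,0,0,45,0,-160,-1],
])

```text
clock: 9.48
position: [508.9, -330.8, 280.8]
ee_rot: [0.77, -0.638, 0.002, -0.001]
contact_force: [-0.5, -0.5, -0.3]
gripper_width: 0.0
grasp_force: 0.0
```

carry_out([
  [0,0,0,-55,0,0,-1],
  [0,0,0,-112,0,0,-1],
  [0,0,0,-170,0,0,-1],
  [0,0,0,-230,0,0,-1],
  [0,0,0,-230,0,0,-1],
])

```text
clock: 10.1
position: [464.1, -101.4, 277.4]
ee_rot: [0.772, -0.635, -0.0, -0.0]
contact_force: [-0.4, -1.3, 0.2]
gripper_width: -0.3
grasp_force: 0.0
```

Run:
```python
from h import *
snap('wrist','w5'); print(read_state()['clock'])
im=cv2.imread('pics/w5.png')[0:260,200:500]
cv2.imwrite('pics/c5.png',cv2.resize(im,None,fx=2.3,fy=2.3,interpolation=cv2.INTER_CUBIC))
```

```text
10.15
```

View pics/c5.png

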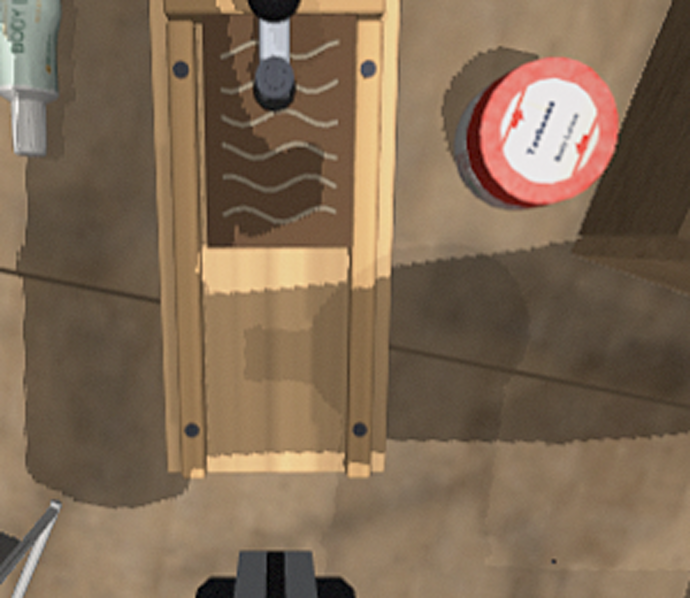

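The pad is pressing on the block at (273,85), the handle has come over towards it at (275,8), and the block's end is at the stop bar (row 15). The pot and tube have not moved, so I'm handing in.

```bash
python3 -c "
from bench import *
print(job_done())"
```

```text
the job is handed in; nothing more can be done
None
```

The lino block is pushed home against the stop bar, the clamp is snapped shut with its pad on the block, and the job was handed in at about 10 s on the robot's clock.

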